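# Set a drill core in the diameter gauge

### The job

Measure the flat core: push the shorter of the two cores that stand on their flat ends along the worktop, in between the gauge's two jaws and up against the gauge's beam. Then gently push the sliding jaw along the beam until the core is snug between both jaws and still against the beam. Only push, with the fingers: do not lift, tip or grip anything, and leave the other cores and the caliper where they are.

Things in the scene. Friction and masses are not known exactly. Their poses are not given: they have to be found in the camera images.
- flat_core: The core to measure: a dark asphalt drill core, a rough disc of 86.4 mm diameter and 49 mm height, standing on its flat end, 0.55 to 0.85 kg. Origin: centre of its underside; z is its axis (up). It slides on the worktop; pushing needs about 2 to 7 N.
- tall_core: A grey-brown drill core, 86 mm diameter and 77 mm tall, standing on its flat end near the flat core; leave it alone. Origin: centre of its underside. It and the flat core may have changed places.
- lying_core: A drill core lying on its round side, 85 mm diameter, 50 mm long, beyond the gauge on the robot's left; it can roll; leave it alone. Origin: under its centre, on the worktop; y runs along its axis.
- caliper: A flat vernier caliper, 74 x 225 x 8 mm, lying on the worktop on the robot's left; leave it alone. Origin: centre of its underside; y along its beam.
- gauge: The fixed bench gauge: a steel beam with a fixed and a sliding jaw, open to the robot's right. Origin: on the worktop in the inner corner of the fixed jaw's face (plane x=0) and the beam's face (plane y=0). x runs along the beam from fixed to sliding jaw (away from the robot), y into the beam (robot's left). Fixed jaw: x -26..0, y -75..0 mm, 34 high. Beam: y 0..30, x -30..176 mm, 30 high.
- jaw (a joint): The sliding jaw's opening in m: the gap between the two jaws' faces. It grows along gauge +x; range 0 to 0.145, it starts wide open and reads 0.0864 when it is snug on the flat core. It slides with about 1.5 N of friction and stays where it is left; pushing it with the core takes about 4 to 8 N.
- jaw_push (a point): Point on the outer (far) face of the sliding jaw's arm, mid-length, 20 mm above the worktop, where it may be pushed along gauge -x; axes as the gauge's. The arm: an aluminium bar 22 mm thick along x, y -75..0 mm in the gauge frame, 2 to 40 mm above the worktop. On the beam it carries a saddle, 34 mm long, with a screw (top 51 mm above the worktop).
- home (a point): Point on the worktop, between the jaws, where the flat core's axis stands when it touches both the beam and the fixed jaw: x = +43.2, y = -43.2 mm in the gauge's frame. Its axes are the gauge's.
Things that resemble listed ones, but are neither listed nor needed, are in the scene too. What is shaped like the flat_core but orange or yellow is not meant.

How it is judged (in metres and radians):
On the way:
1. the flat core stands against the beam, between the jaws, the sliding jaw still open (y of flat_core in the frame of gauge above -0.0475 m and x of flat_core in the frame of gauge between 0.038 and 0.105 m and value of joint jaw above 0.095 m), for 0.2 s.
At the end, for the whole second after the job is handed in: The flat core stands upright on the worktop between the jaws, within 4 mm of touching the beam and 3 mm of touching the fixed jaw, with the sliding jaw closed on it (3 mm of play in all at most); it is at rest, and the tall core, the lying core and the caliper are within 15 mm of where they were (value of joint jaw between 0.083 and 0.0894 m and x of flat_core in the frame of gauge between 0.04 and 0.0464 m and y of flat_core in the frame of gauge between -0.0475 and -0.04 m and height (world z) of flat_core below 0.004 m and angle between flat_core's own z axis and vertical below 0.06 rad and linear speed of flat_core below 0.01 m/s and distance of each of tall_core, lying_core, caliper from where it was at the start of the episode below 0.015 m).
It fails at once if the flat core was lifted (underside more than 8 mm above the worktop) (height (world z) of flat_core above 0.008 m).
It fails at once if the flat core was tipped by more than 0.2 rad (angle between flat_core's own z axis and vertical above 0.2 rad).
It fails at once if the sliding jaw was gripped or rammed (fingers press it with more than 32 N) (contact force between the fingers and jaw above 32 N).
It fails at once if the tall core, the lying core or the caliper was disturbed by more than 15 mm (distance of any of tall_core, lying_core, caliper from where it was at the start of the episode above 0.015 m).
It also fails if it takes over 64 s, if anything falls off the work surface, if the arm or the gripper's body presses on something with over 40 N, if the wrist force passes 120 N, or if a joint passes its speed limit or range.

### The arm

A 6-joint arm with a two-finger parallel gripper is mounted at the origin on the work surface; the furniture and walls round the work are solid. World frame = base frame: x ahead of the robot, y to its left, z up, the work surface at z = 0. Lengths are in mm, angles in rad, forces in N, time in s.
With the tool pointing down it reaches from about 425 to 950 mm from the base axis. Payload 3.5 kg.
Tool frame: the origin (TCP) lies at the very end of the fingers, on their centre line; the grasp point (between the pads) lies 19 mm behind it; z points along the fingers, y is the line along which they close (so a half turn about z gives the same grasp; the last joint's range is limited). The gripper opens to 85 mm and grips with 20 to 120 N. Pads are 22 mm wide; open, the fingers measure 114 mm over their backs; the gripper's body (76 mm by 85 mm) begins 54 mm behind the grasp point. The pads swing forward as they close: fully open they stand 13 mm farther back than shut.
Start: joints at [1.138, 0.286, 1.577, -0, 1.279, -0.15], TCP at [188.319, 648.183, 194.525] pointing down, gripper open.
Joint ranges: [-2.77, 2.77], [-0.9, 2.22], [0.21, 2.48], [-1.53, 4.67], [0.24, 2.81], [-2.84, 2.84]. Speed limits (rad/s): [2.79, 2.79, 3.14, 3.14, 3.14, 3.14].

### API

Orientations are given as a 3x3 rotation matrix whose columns are the frame's x, y, z axes.
In Python, from bench import env, get_image, camera_info gives the robot as it stands. The module is installed in compiled form; this text tells all that it offers.
- The arm moves only by the tool move_arm, never from a script. Its argument "commands" is text: rows parted by semicolons, each of 5 numbers parted by spaces: the finger opening in cm, from 0 to 8.54, then the shift along the world's x, y, z in cm, then the turn about the world's z in degrees. In form: grip dx dy dz turn; .... A call has 1 to 12 rows; each row shifts and turns the commanded pose from where the row before left it; what a row does not reach is not made up. A row lasts 1/12 s, in which the tool goes at most 41.7 mm and 7.16 degrees, less where a joint would pass 70% of its speed; a pose out of reach is approached as far as the arm can. A call with a gripper value outside its range is refused whole. The fingers move at their own pace and stop on an object; "force" is the grip in N (left out, the last holds). Time passes only in rows, so rows that do not move let the fingers close. It gives the time, the measured TCP pose, the force, the opening and the grip force at its end, in the units of the state.
- env.sense(): the state, without advancing time (a new reading comes with each control period).
- get_image(name): name is "side" or "top" or "wrist"; returns the picture (384x512x3 uint8, blue, green, red); there is no depth.
- camera_info(name): a dict with "mtx" (3x3 intrinsics, pixels), "rvec" (rotation vector, rad) and "tvec" (3), from world to camera coordinates, as OpenCV has them. Camera axes: x right, y down, z forward; pixel columns grow to the right and rows downward; lengths in mm; the calibration is good to about 2 mm. A picture is of the moment at which its call begins: read the wrist's pose just before it. camera_info takes no time and is no camera call; for the wrist camera it gives the pose at the moment of the call.
- env.sign_off(): hands the job in; it is judged then, once.
The state is a dict: "time_s": time; "joint_pos": joint angles; "qd": joint speeds; "joint_torque": joint torques, N m; "eef_pos": TCP position; "tcp_rot": TCP orientation; "force": force on the tool from outside, world axes, zero at the start; "ft_torque": the same for the moment, N m; "gripper_width": opening from 0.0 (shut) to 1.0 (fully open); "finger_force": force on a finger pad.
Only numpy, scipy, OpenCV 4.12 (cv2) and the standard library are available. Lean on these libraries where they do the work, as an engineer would, in place of code of your own. Each camera call takes 0.05 s, during which the arm holds its last target. There are 200 camera calls.

## Working session

There is one attempt and no reset: what is moved stays moved. The work goes in short steps, Python scripts to look and compute and a tool call to move; the robot and the scene stay as the last step left them, time stands still between calls to the robot, and variables do not carry over. Pictures are saved under pics/ and viewed, at most 10 in all, crops included, and the job is handed in when it is done.

Besides the shell and the picture viewer there is one more tool, called by a JSON object that holds its "fn" and its "kwargs", one argument or row to a line. move_arm: Moves the arm, as the interface text tells. Its arguments: {"type":"object","properties":{"commands":{"type":"string"},"force":{"type":"number"}},"required":["commands"]}

```bash
mkdir -p pics
cat > h.py <<'E'
import numpy as np, cv2
from bench import env, get_image, camera_info
def ray(name,uv,z,ci=None):
    ci=ci or camera_info(name)
    K=np.array(ci["mtx"],float);R=cv2.Rodrigues(np.array(ci["rvec"],float))[0];t=np.array(ci["tvec"],float).reshape(3)
    c=-R.T@t
    uv=np.atleast_2d(np.array(uv,float))
    d=(R.T@np.linalg.inv(K)@np.c_[uv,np.ones(len(uv))].T).T
    return c+d*((z-c[2])/d[:,2])[:,None]
def proj(name,P):
    ci=camera_info(name)
    return cv2.projectPoints(np.atleast_2d(np.array(P,float)),np.array(ci["rvec"],float),np.array(ci["tvec"],float),np.array(ci["mtx"],float),None)[0].reshape(-1,2)
E
python3 - <<'E'
from h import *
a=get_image("top");b=get_image("side")
cv2.imwrite("pics/top0.png",a);cv2.imwrite("pics/side0.png",b)
for n in("top","side"):
    ci=camera_info(n);R=cv2.Rodrigues(np.array(ci["rvec"],float))[0];print(n,-R.T@np.array(ci["tvec"]).reshape(3))
print(env.sense()["time_s"], env.sense()["tcp_rot"])
E
```

```text
top [377.9989884  -17.2107571  998.66156921]
side [  103.65835138 -1178.61652504   633.06972357]
0.1 [[-9.60277144e-01  2.79046492e-01 -9.28571099e-04]
 [ 2.79047833e-01  9.60275148e-01 -1.98661046e-03]
 [ 3.37327072e-04 -2.16681237e-03 -9.99997596e-01]]
```

View pics/top0.png

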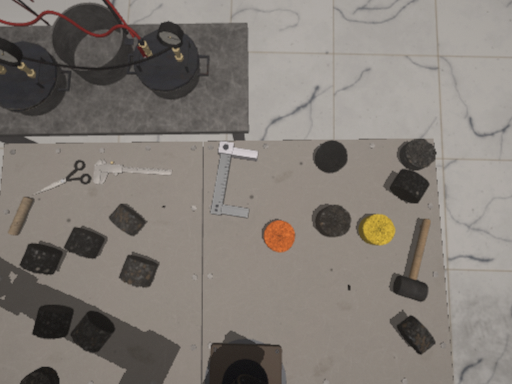

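View pics/side0.png

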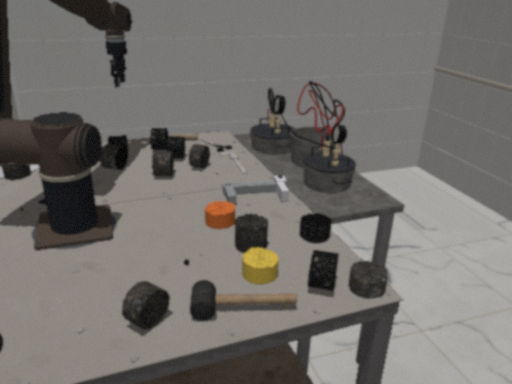

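The top view shows the gauge with its corner near (217,212), fixed jaw to (248,212) and sliding jaw near (240,152). There is a dark core at (332,156), a grey-brown one at (333,220), and orange and yellow decoys at (280,236) and (379,229). 

Standing-core candidates are (332,156), (333,220) and (418,153). In the side view these are (315,228), (251,233) and (368,279). The dark, low one at (332,156) fits best, so I'll check it by size and with a crop.

Run:
```python
from h import *
a=cv2.imread("pics/top0.png");b=cv2.imread("pics/side0.png")
A=cv2.resize(a[130:250,200:440],None,fx=3.2,fy=3.2,interpolation=cv2.INTER_CUBIC)[:, :768]
B=cv2.resize(b[165:305,200:400],None,fx=1.5,fy=1.5,interpolation=cv2.INTER_CUBIC)
pad=np.zeros((B.shape[0],A.shape[1],3),np.uint8);pad[:,:B.shape[1]]=B
cv2.imwrite("pics/crop1.png",np.vstack([A,pad]))
g=a.max(2)
m=((g<75)*255).astype(np.uint8); m[:138]=0
n,l,s,c=cv2.connectedComponentsWithStats(m)
for i in range(1,n):
    if s[i,4]>300 and c[i][0]>100:
        cs=max(cv2.findContours((l==i).astype(np.uint8),0,1)[0],key=cv2.contourArea)
        (u,v),r=cv2.minEnclosingCircle(cs)
        print(s[i],c[i].round(1),r, ray("top",c[i],49)[0].round(), ray("top",c[i],77)[0].round())
print("rays",ray("top",[[217,213],[248,212],[227,148]],32).round())
# tops/bottoms in side view
print(ray("side",[[315,240],[251,250],[368,296]],0).round())
```

```text
[ 389  139   47   64 1745] [412.2 170.7] 32.29130172729492 [ 574. -445.   49.] [ 568. -433.   77.]
[314 141  33  32 805] [330.4 156.4] 16.57906723022461 [ 609. -221.   49.] [ 602. -215.   77.]
[109 204  37  32 587] [127.4 219.2] 18.172880172729492 [421. 330.  49.] [420. 319.  77.]
[315 205  35  32 873] [332.2 220.7] 17.720144271850586 [ 431. -225.   49.] [ 430. -219.   77.]
[119 255  40  32 773] [138.3 270.2] 20.554903030395508 [287. 291.  49.] [289. 282.  77.]
[392 275  36  26 651] [409.4 287.6] 18.200374603271484 [ 260. -428.   49.] [ 264. -415.   77.]
[396 316  39  38 849] [414.6 334. ] 21.24274444580078 [ 144. -437.   49.] [ 151. -425.   77.]
[ 203  338   77   46 2381] [237.1 363.1] 42.2641487121582 [59. 20. 49.] [69. 19. 77.]
[ 114  342   56   42 1201] [141.  366.3] 27.937206268310547 [ 45. 267.  49.] [ 55. 259.  77.]
rays [[446.  89.  32.]
 [451.   3.  32.]
 [631.  68.  32.]]
[[ 606. -252.    0.]
 [ 427. -250.    0.]
 [ 616. -501.    0.]]
```

View pics/crop1.png

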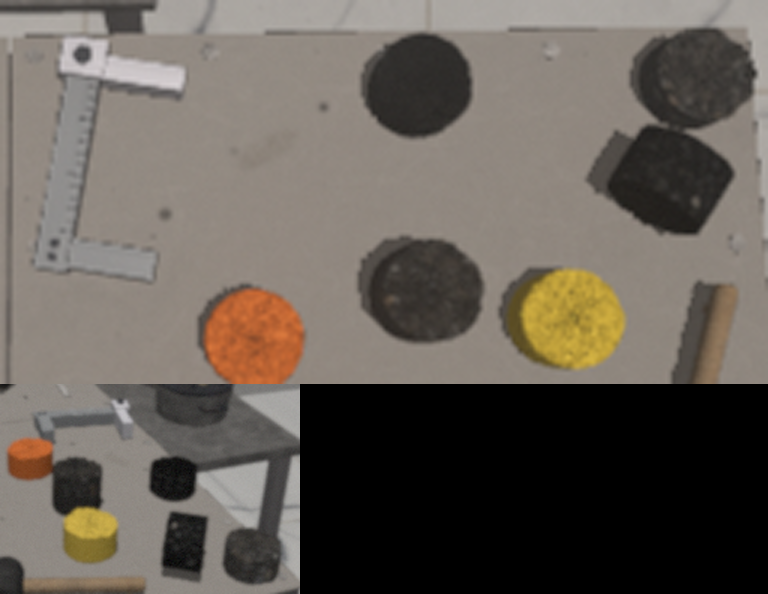

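The enlarged crop settles it. The flat core is the dark, low disc at top (332,156), world about (609,-225). The tall one at (333,220) is clearly higher in the side view, and the grey one at (418,153) is far off beside a lying core.

Next I'll move over the gauge and take a closer look.

{"fn": "move_arm", "kwargs": {
  "commands": "5 1.75 -3.45 0.3 -3;5 1.75 -3.45 0.3 -3;5 1.75 -3.45 0.3 -3;5 1.75 -3.45 0.3 -3;5 1.75 -3.45 0.3 -3;5 1.75 -3.45 0.3 -3;5 1.75 -3.45 0.3 -3;5 1.75 -3.45 0.3 -3;5 1.75 -3.45 0.3 -3"
}}

```text
time_s: 0.85
eef_pos: [345.9, 335.8, 221.2]
tcp_rot: [[-0.728, 0.686, -0.0], [0.686, 0.728, -0.0], [0.0, -0.001, -1.0]]
force: [0.3, 0.5, 0.4]
gripper_width: 0.585
finger_force: 0.0
```

{"fn": "move_arm", "kwargs": {
  "commands": "5 1.75 -3.45 0.3 -3;5 1.75 -3.45 0.3 -3;5 1.75 -3.45 0.3 -3;5 1.75 -3.45 0.3 -3;5 1.75 -3.45 0.3 -3;5 1.75 -3.45 0.3 -3;5 1.75 -3.45 0.3 -3;5 1.75 -3.45 0.3 -3;5 1.75 -3.45 0.3 -3;5 0 0 0 0;5 0 0 0 0"
}}

```text
time_s: 1.77
eef_pos: [503.5, 25.5, 248.0]
tcp_rot: [[-0.335, 0.942, -0.001], [0.942, 0.335, 0.0], [0.001, -0.001, -1.0]]
force: [0.2, 0.0, 0.1]
gripper_width: 0.584
finger_force: 0.0
```

Run:
```python
from h import *
import pickle
ci=camera_info("wrist");w=get_image("wrist");cv2.imwrite("pics/w1.png",w);pickle.dump(ci,open("w1.pkl","wb"))
R=cv2.Rodrigues(np.array(ci["rvec"],float))[0];print(-R.T@np.array(ci["tvec"]).reshape(3),R[2])
s=env.sense();print(s["time_s"],s["eef_pos"],s["tcp_rot"],s["joint_pos"])
```

```text
[482.04044538  87.08276251 427.00117083] [ 0.08584627 -0.24588031 -0.96549122]
1.8167 [503.01133448  26.81438904 247.86649307] [[-3.37449988e-01  9.41342191e-01 -1.54433574e-03]
 [ 9.41342727e-01  3.37451317e-01  6.92826840e-04]
 [ 1.17332527e-03 -1.21995481e-03 -9.99998568e-01]] [-1.48679053e-01 -1.36316350e-01  1.92744541e+00  4.67555252e-04
  1.35209355e+00 -4.92988500e-01]
```

View pics/w1.png

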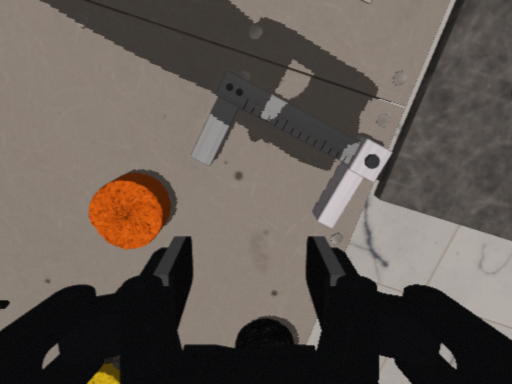

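The wrist view shows the gauge. The beam's face runs from about (237,106) to (350,163), the fixed jaw's inner edge from (237,107) to (213,163), and the sliding jaw's inner edge from (350,172) to (318,213). The orange decoy is at (130,210).

Run:
```python
from h import *
import pickle
ci=pickle.load(open("w1.pkl","rb"))
b=ray("wrist",[[237,106],[348,163]],30,ci);f=ray("wrist",[[237,107],[213,163]],34,ci);s=ray("wrist",[[350,172],[318,213]],40,ci);e=ray("wrist",[[231,73]],30,ci)
for q in(b,f,s):
    d=q[1]-q[0];print(q.round(1)[:,:2].tolist(),np.degrees(np.arctan2(d[1],d[0])).round(1),np.linalg.norm(d).round(1))
print(e)
# top cam check
a=lambda x,y:(200+x/3.2,130+y/3.2)
print(ray("top",[a(75,239),a(101,78)],30).round(1)); print(ray("top",[a(75,238),a(157,250)],34).round(1)); print(ray("top",[a(108,79),a(183,95)],40).round(1))
print(ray("top",[331.6,156.3],49).round(1))
w=cv2.imread("pics/w1.png")
cv2.imwrite("pics/crop2.png",cv2.resize(w[65:235,185:400],None,fx=3.5,fy=3.5,interpolation=cv2.INTER_CUBIC))
```

```text
[[471.0, 76.8], [613.5, 59.3]] -7.0 143.6
[[471.4, 75.9], [465.8, 7.5]] -94.7 68.6
[[616.5, 51.2], [601.0, -6.5]] -105.0 59.8
[[453.44027224 107.49640057  30.        ]]
[[469.3  72.   30. ]
 [612.8  54.2  30. ]]
[[469.8  71.7  34. ]
 [461.2   0.5  34. ]]
[[609.7  47.3  40. ]
 [596.9 -18.7  40. ]]
[[ 609.3 -224.4   49. ]]
```

View pics/crop2.png

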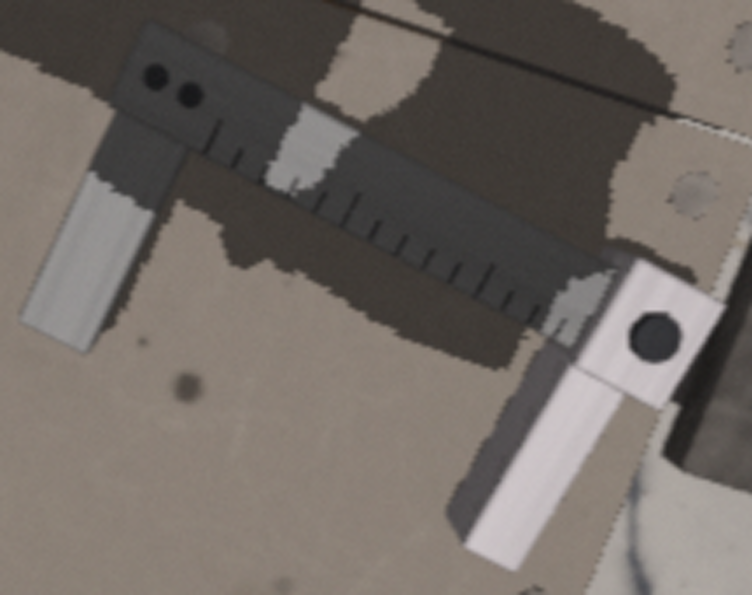

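The enlarged crop gives sharper edges. The beam face runs from crop (187,152) to (572,350), the fixed jaw edge from (187,155) to (90,352), and the sliding jaw's top inner edge from (575,365) to (465,545).

```bash
cat >> h.py <<'E'
def gauge(c,th):
    x=np.array([np.cos(th),np.sin(th)]);y=np.array([-x[1],x[0]])
    return lambda p:(np.array(c)+p[0]*x+p[1]*y).round(1), lambda p:np.array([(np.array(p)-c)@x,(np.array(p)-c)@y]).round(1)
E
python3 - <<'E'
from h import *
import pickle
ci=pickle.load(open("w1.pkl","rb"))
a=lambda x,y:(185+x/3.5,65+y/3.5)
for p,z in(([a(187,152),a(572,350)],30),([a(187,153),a(90,352)],34),([a(575,365),a(465,545)],40)):
    q=ray("wrist",p,z,ci);d=q[1]-q[0];print(q.round(1)[:,:2].tolist(),np.degrees(np.arctan2(d[1],d[0])).round(1),np.linalg.norm(d).round(1))
w,g=gauge((470.5,73),np.radians(-7.2))
print("core g",g((609.3,-224.4)),"home",w((43.2,-43.2)),"aim",w((62,-43.2)),"jp",w((167,-37.5)),"jaw front corner meas g",g((599,-15)))
d=w((62,-43.2))-np.array((609.3,-224.4));L=np.linalg.norm(d);d/=L;print(L,d,np.degrees(np.arctan2(d[1],d[0])),"standoff",np.array((609.3,-224.4))-75*d)
E
```

```text
[[473.3, 74.8], [614.9, 57.3]] -7.1 142.7
[[473.5, 74.7], [464.2, 3.8]] -97.4 71.5
[[614.5, 53.8], [604.6, -15.5]] -98.1 70.0
core g [ 175.  -277.7] home [507.9  24.7] aim [526.6  22.4] jp [631.5  14.9] jaw front corner meas g [138.5 -71.2]
260.28739884980985 [-0.31772572  0.94818267] 108.52544141365644 standoff [ 633.12942865 -295.51370002]
```

{"fn": "move_arm", "kwargs": {
  "commands": "5 1.3 -3.2 0 0;5 1.3 -3.2 0 0;5 1.3 -3.2 0 0;5 1.3 -3.2 0 0;5 1.3 -3.2 0 0;5 1.3 -3.2 0 0;5 1.3 -3.2 0 0;5 1.3 -3.2 0 0;5 1.3 -3.2 0 0;5 1.3 -3.2 0 0;5 0 0 -3 -1;5 0 0 -3 0"
}}

```text
time_s: 2.82
eef_pos: [635.4, -293.6, 190.2]
tcp_rot: [[-0.322, 0.947, 0.005], [0.947, 0.322, -0.003], [-0.004, 0.003, -1.0]]
force: [-0.7, 0.2, -0.9]
gripper_width: 0.583
finger_force: 0.0
```

{"fn": "move_arm", "kwargs": {
  "commands": "5 0 0 -3.5 0;5 0 0 -3.5 0;5 0 0 -3.5 0;5 0 0 -3.5 0;5 0 0 -2.5 0;5 0 0 -1 0;5 0 0 0 0;5 0 0 0 0"
}}

```text
time_s: 3.48
eef_pos: [634.0, -291.8, 14.1]
tcp_rot: [[-0.324, 0.946, 0.0], [0.946, 0.324, -0.0], [-0.0, 0.0, -1.0]]
force: [0.0, 0.1, 1.2]
gripper_width: 0.586
finger_force: 0.0
```

Run:
```python
from h import *
cv2.imwrite("pics/w2.png",get_image("wrist"))
s=env.sense();print(s["time_s"],s["eef_pos"],s["tcp_rot"][:,0] if hasattr(s["tcp_rot"],'shape') else s["tcp_rot"],s["force"])
```

```text
3.5333 [ 634.92455338 -292.77036329   15.81066701] [-0.32335815  0.94627322 -0.0025501 ] [0.35436708 0.96831564 0.8126762 ]
```

View pics/w2.png

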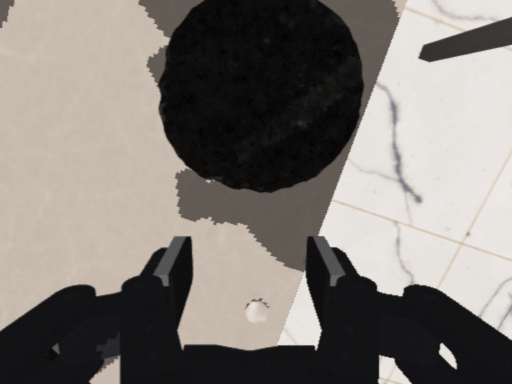

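The flat core is centred at (261,92), about 5 mm right of the finger centre line (col 249) and square ahead. I'll shift slightly and push.

{"fn": "move_arm", "kwargs": {
  "commands": "5 0.3 0.1 0 0;5 -0.32 0.95 0 0;5 -0.32 0.95 0 0;5 -0.16 0.48 0 0;5 -0.16 0.48 0 0;5 -0.2 0.6 0 0;5 -0.32 0.95 0 0;5 -0.32 0.95 0 0;5 -0.32 0.95 0 0;5 -0.32 0.95 0 0;5 -0.32 0.95 0 0;5 -0.32 0.95 0 0"
}}

```text
time_s: 4.53
eef_pos: [605.1, -199.1, 13.5]
tcp_rot: [[-0.322, 0.947, -0.0], [0.947, 0.322, 0.0], [0.0, -0.0, -1.0]]
force: [0.2, 0.2, 0.0]
gripper_width: 0.586
finger_force: 0.0
```

{"fn": "move_arm", "kwargs": {
  "commands": "5 -0.32 0.95 0 0;5 -0.32 0.95 0 0;5 -0.32 0.95 0 0;5 -0.32 0.95 0 0;5 -0.32 0.95 0 0;5 -0.32 0.95 0 0;5 -0.32 0.95 0 0;5 -0.16 0.48 0 0;5 0 0 0 0"
}}

```text
time_s: 5.28
eef_pos: [581.0, -127.6, 13.4]
tcp_rot: [[-0.323, 0.946, -0.001], [0.946, 0.323, 0.0], [0.001, -0.0, -1.0]]
force: [0.0, -0.9, -0.2]
gripper_width: 0.581
finger_force: 0.0
```

Run:
```python
from h import *
cv2.imwrite("pics/w3.png",np.hstack([get_image("wrist")])); t=get_image("top")
cv2.imwrite("pics/t3.png",np.hstack([cv2.resize(t[120:270,190:370],None,fx=2.2,fy=2.2),cv2.resize(cv2.imread("pics/w3.png"),(400,330))]))
s=env.sense();print(s["time_s"],s["eef_pos"],s["tcp_rot"][:,0],s["force"])
```

```text
5.3833 [ 581.68795228 -128.88143716   13.66725305] [-3.22531912e-01  9.46558487e-01 -4.42937191e-04] [ 0.31379154 -1.08427085  0.35924959]
```

View pics/t3.png

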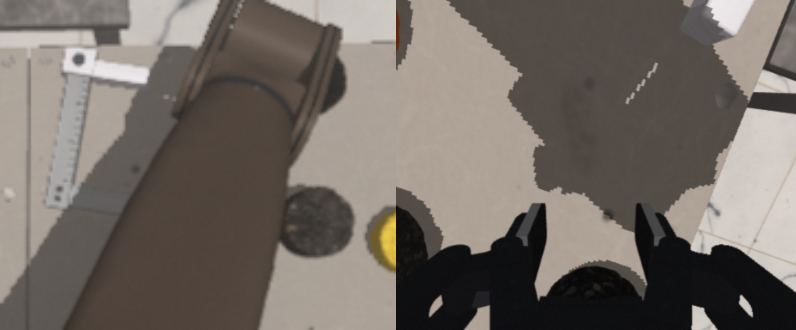

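Run:
```python
from h import *
print(camera_info("wrist")["mtx"])
s=env.sense();t=np.array(s["eef_pos"]);d=np.array([-.322,.947,0])
for P in (t,t+46*d+[0,0,35],t-40*d+[0,0,35],(609,-225,49),(609,-225,0)): print(np.round(P),proj("wrist",P))
ci=camera_info("wrist");print(ray("wrist",[[(595-396)*1.28,270*384/330.]],49))
R=cv2.Rodrigues(np.array(ci["rvec"],float))[0];print(-R.T@np.array(ci["tvec"]).reshape(3))
b=get_image("side");cv2.imwrite("pics/s3.png",cv2.resize(b[150:310,180:400],None,fx=3.5,fy=3.5,interpolation=cv2.INTER_CUBIC))
```

```text
[[345.37642204   0.         248.92838061]
 [  0.         345.37642204 193.58718987]
 [  0.           0.           1.        ]]
[ 582. -129.   14.] [[248.81371058 223.34120499]]
[567. -85.  49.] [[248.78141379 148.24959824]]
[ 595. -167.   49.] [[248.76165629 326.61601897]]
[ 609 -225   49] [[239.09149632 425.18256974]]
[ 609 -225    0] [[241.13999632 358.04620159]]
[[ 594.96931106 -159.13796666   49.        ]]
[560.70779807 -66.89387362 192.57271699]
```

View pics/s3.png

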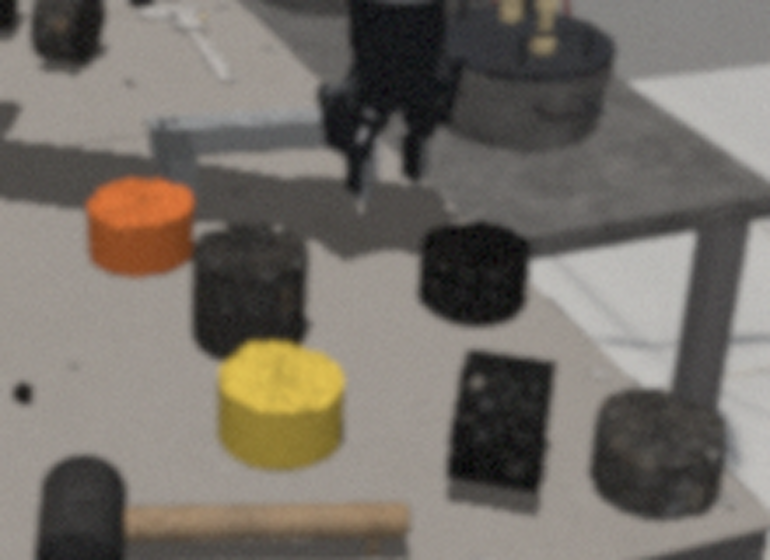

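Run:
```python
from h import *
s=env.sense();t=np.array(s["eef_pos"])
print("tcp side",proj("side",t), "crop",(proj("side",t)-[180,150])*3.5)
a=cv2.imread("pics/side0.png");b=get_image("side")
for im in(a,b):
    m=((im.max(2)<45)*255).astype(np.uint8);m[:205]=0;m[:,:297]=0;m[249:]=0
    n,l,st,c=cv2.connectedComponentsWithStats(m);i=1+st[1:,4].argmax();print(st[i],c[i])
# cylinder bounds check
for z in(0,49,77):print(z,proj("side",[[609,-225-43,z],[609,-225+43,z],[609-43,-225,z],[609+43,-225,z]]).round(0).tolist())
print(t)
```

```text
tcp side [[289.04017264 215.52074768]] crop [[381.64060425 229.32261687]]
[301 214  31  28 707] [315.20084866 227.46110325]
[301 214  31  28 709] [314.98448519 227.22849083]
0 [[319.0, 243.0], [305.0, 227.0], [297.0, 237.0], [326.0, 232.0]]
49 [[320.0, 227.0], [306.0, 212.0], [298.0, 221.0], [328.0, 217.0]]
77 [[321.0, 217.0], [307.0, 203.0], [299.0, 212.0], [329.0, 208.0]]
[ 581.80141526 -129.1848658    13.69818855]
```

The side view shows the core has not moved. The fingertips sit near crop (387,183), but the reported TCP projects to (382,229). So the tips are about 35 mm higher than reported, and they passed just over the core.

I'll go back and lower further, checking height by image and force.

{"fn": "move_arm", "kwargs": {
  "commands": "5 0 0 3 0;5 1.1 -3.22 0 0;5 1.1 -3.22 0 0;5 1.1 -3.22 0 0;5 1.1 -3.22 0 0;5 1.1 -3.22 0 0;5 0 0 0 0;5 0 0 -2.5 0;5 0 0 -1 0;5 0 0 0 0;5 0 0 0 0"
}}

```text
time_s: 6.4
eef_pos: [635.3, -288.9, 6.9]
tcp_rot: [[-0.322, 0.947, -0.003], [0.947, 0.322, 0.002], [0.003, -0.002, -1.0]]
force: [-0.0, -0.2, 0.9]
gripper_width: 0.586
finger_force: 0.0
```

Run:
```python
from h import *
s=env.sense();t=np.array(s["eef_pos"]);print(s["time_s"],t,s["force"])
a=cv2.imread("pics/side0.png");b=get_image("side")
p=proj("side",t)[0];print("tcp px",p, "tcp+35",proj("side",t+[0,0,35])[0])
d=cv2.absdiff(a,b).max(2)
u,v=p.round().astype(int)
for y in range(v-40,v+8,2): print(y,''.join('#' if d[y,x]>40 else '.' for x in range(u-30,u+31)))
```

```text
6.4 [ 635.28527262 -288.94005037    6.94036067] [-0.00969932 -0.19968957  0.86773414]
tcp px [331.49670824 243.11610204] tcp+35 [332.83143834 231.52918461]
203 ..............####.#############################...###.......
205 ...............#################################...###.......
207 ...............############...#######################........
209 ...............#############...####....#############.........
211 ...............####################.....########.............
213 ...................######....#####.....########..............
215 .............................##.......######.................
217 .............................#.........###...................
219 ......................................####...................
221 ......................................######.................
223 ............................#........########................
225 ...........................##........#######.................
227 ..........................###...........####.................
229 ..........................###................................
231 ..........................##.................................
233 ........................####..##.............................
235 ..........................#...####...........................
237 .............................########........................
239 ##..........................###########......................
241 .........................################....................
243 ...................########################..................
245 ...................##########################................
247 ...............###############......###########..............
249 .................######......................................
```

Run:
```python
from h import *
s=env.sense();t=np.array(s["eef_pos"])
for sg in(-1,1):
    for z in(0,10,20,30,40,50):
        print(sg,z,proj("side",[t[0]+sg*30*.947,t[1]+sg*30*.322,z])[0].round(1))
b=get_image("side");cv2.imwrite("pics/s4.png",cv2.resize(b[185:265,280:380],None,fx=7,fy=7,interpolation=cv2.INTER_CUBIC))
```

```text
-1 0 [323.5 249. ]
-1 10 [323.9 245.7]
-1 20 [324.3 242.4]
-1 30 [324.6 239. ]
-1 40 [325.  235.7]
-1 50 [325.3 232.3]
1 0 [339.6 241.9]
1 10 [340.  238.7]
1 20 [340.4 235.4]
1 30 [340.8 232.1]
1 40 [341.2 228.8]
1 50 [341.6 225.5]
```

View pics/s4.png

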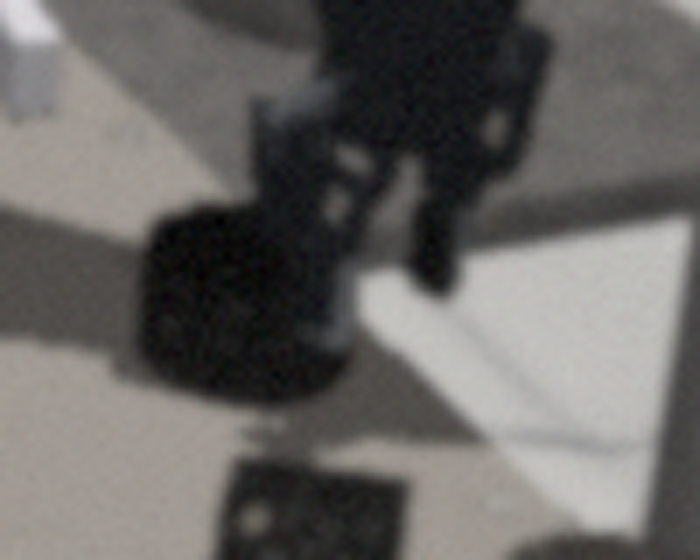

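The enlarged view shows the left fingertip at crop (325,345) and the right one at (437,290), which puts the tips at z ≈ 43 mm while the reading says 7 mm. I'll lower 25 mm more, watching the force.

{"fn": "move_arm", "kwargs": {
  "commands": "5 0 0 -0.8 0;5 0 0 -0.8 0;5 0 0 0 0"
}}

```text
time_s: 6.75
eef_pos: [635.5, -289.0, -9.3]
tcp_rot: [[-0.323, 0.947, -0.002], [0.947, 0.323, 0.001], [0.002, -0.002, -1.0]]
force: [-0.4, -0.1, -1.1]
gripper_width: 0.59
finger_force: 0.0
```

{"fn": "move_arm", "kwargs": {
  "commands": "5 0 0 -0.5 0;5 0 0 -0.4 0;5 0 0 0 0;5 0 0 0 0"
}}

```text
time_s: 7.08
eef_pos: [636.2, -289.7, -17.0]
tcp_rot: [[-0.322, 0.947, -0.001], [0.947, 0.322, 0.0], [0.001, -0.001, -1.0]]
force: [0.3, 0.6, 0.2]
gripper_width: 0.585
finger_force: 0.0
```

{"fn": "move_arm", "kwargs": {
  "commands": "5 -0.16 0.48 0 0;5 -0.16 0.48 0 0;5 -0.16 0.48 0 0;5 -0.16 0.48 0 0;5 -0.16 0.48 0 0;5 -0.16 0.48 0 0;5 -0.16 0.48 0 0"
}}

```text
time_s: 7.67
eef_pos: [625.5, -256.7, -16.1]
tcp_rot: [[-0.322, 0.947, 0.001], [0.947, 0.322, -0.002], [-0.002, 0.001, -1.0]]
force: [0.9, -3.0, -1.4]
gripper_width: 0.583
finger_force: 2.0
```

{"fn": "move_arm", "kwargs": {
  "commands": "5 -0.33 0.94 0 0;5 -0.33 0.94 0 0;5 -0.33 0.94 0 0;5 -0.33 0.94 0 0;5 -0.33 0.94 0 0;5 -0.33 0.94 0 0;5 -0.33 0.94 0 0;5 -0.33 0.94 0 0;5 -0.33 0.94 0 0;5 -0.33 0.94 0 0;5 -0.33 0.94 0 0;5 -0.16 0.47 0 0"
}}

```text
time_s: 8.67
eef_pos: [587.1, -147.0, -16.3]
tcp_rot: [[-0.323, 0.946, 0.0], [0.946, 0.323, -0.0], [-0.0, 0.0, -1.0]]
force: [1.4, -4.1, 0.1]
gripper_width: 0.579
finger_force: 2.3
```

```bash
cat >> h.py <<'E'
G=gauge((471.5,73.3),np.radians(-7.2))
def core(save=None):
    ci=camera_info("wrist");w=get_image("wrist")
    if save: cv2.imwrite(save,w)
    m=((w.max(2)<32)*255).astype(np.uint8);m[232:]=0
    m=cv2.morphologyEx(m,cv2.MORPH_OPEN,np.ones((9,9)))
    n,l,s,c=cv2.connectedComponentsWithStats(m)
    if n<2: return None
    i=1+s[1:,4].argmax();cs=max(cv2.findContours((l==i).astype(np.uint8),0,1)[0],key=cv2.contourArea)
    (u,v),r=cv2.minEnclosingCircle(cs)
    p=ray("wrist",[u,v],49,ci)[0][:2];return (round(u),round(v),round(r)),s[i],p.round(1),G[1](p)
E
python3 - <<'E'
from h import *
s=env.sense();print(s["time_s"],s["eef_pos"],s["force"]);print(core("pics/w5.png"))
t=np.array(s["eef_pos"])[:2];p=t+46*np.array([-.33,.945]);print("pred",p,G[1](p))
E
```

```text
8.6667 [ 587.11453262 -147.04348567  -16.25616254] [ 1.4351451  -4.10475009  0.07573119]
((250, 150, 124), array([  134,    30,   240,   202, 41135], dtype=int32), array([ 571.8, -100.1]), array([ 121.2, -159.4]))
pred [ 571.93453262 -103.57348567] [ 121.8 -162.9]
```

{"fn": "move_arm", "kwargs": {
  "commands": "5 -0.35 0.94 0 0;5 -0.35 0.94 0 0;5 -0.35 0.94 0 0;5 -0.35 0.94 0 0;5 -0.35 0.94 0 0;5 -0.35 0.94 0 0;5 -0.35 0.94 0 0;5 -0.35 0.94 0 0;5 -0.35 0.94 0 0;5 -0.35 0.94 0 0;5 -0.18 0.47 0 0"
}}

```text
time_s: 9.63
eef_pos: [550.4, -48.9, -16.3]
tcp_rot: [[-0.323, 0.946, 0.0], [0.946, 0.323, -0.0], [-0.0, -0.0, -1.0]]
force: [1.6, -4.4, 0.3]
gripper_width: 0.582
finger_force: 2.4
```

Run:
```python
from h import *
s=env.sense();print(s["time_s"],s["eef_pos"],s["force"]);print(core("pics/w6.png"))
t=np.array(s["eef_pos"])[:2];p=t+46*np.array([-.33,.945]);print("pred",p,G[1](p))
```

```text
9.6333 [550.35757914 -48.86177664 -16.32442555] [ 1.64202452 -4.42453567  0.33684548]
((250, 150, 124), array([  135,    30,   239,   202, 39897], dtype=int32), array([535. ,  -1.9]), array([ 72.4, -66.6]))
pred [535.17757914  -5.39177664] [ 73.  -70.1]
```

{"fn": "move_arm", "kwargs": {
  "commands": "5 -0.18 0.47 0 0;5 -0.18 0.47 0 0;5 -0.18 0.47 0 0;5 -0.1 0.3 0 0;5 0 0 0 0"
}}

```text
time_s: 10.1
eef_pos: [544.1, -32.2, -16.4]
tcp_rot: [[-0.322, 0.947, -0.0], [0.947, 0.322, 0.0], [0.0, -0.0, -1.0]]
force: [0.4, -2.8, 2.3]
gripper_width: 0.587
finger_force: 1.6
```

{"fn": "move_arm", "kwargs": {
  "commands": "5 -0.06 0.19 0 0;5 -0.06 0.19 0 0;5 0 0 0 0"
}}

```text
time_s: 10.35
eef_pos: [543.1, -28.8, -16.4]
tcp_rot: [[-0.322, 0.947, 0.0], [0.947, 0.322, -0.0], [-0.0, -0.0, -1.0]]
force: [1.0, -3.3, 2.0]
gripper_width: 0.585
finger_force: 2.2
```

{"fn": "move_arm", "kwargs": {
  "commands": "5 -0.06 0.19 0 0;5 -0.03 0.1 0 0;5 0 0 0 0"
}}

```text
time_s: 10.6
eef_pos: [542.2, -26.0, -16.4]
tcp_rot: [[-0.322, 0.947, -0.0], [0.947, 0.322, -0.0], [-0.0, -0.0, -1.0]]
force: [0.9, -5.4, 0.8]
gripper_width: 0.587
finger_force: 2.4
```

{"fn": "move_arm", "kwargs": {
  "commands": "5 -0.06 0.19 0 0;5 0 0 0 0"
}}

```text
time_s: 10.77
eef_pos: [541.6, -24.1, -16.4]
tcp_rot: [[-0.322, 0.947, 0.0], [0.947, 0.322, -0.0], [-0.0, -0.0, -1.0]]
force: [1.1, -4.8, 1.5]
gripper_width: 0.586
finger_force: 2.4
```

{"fn": "move_arm", "kwargs": {
  "commands": "5 -0.06 0.19 0 0;5 0 0 0 0"
}}

```text
time_s: 10.93
eef_pos: [541.0, -22.1, -16.4]
tcp_rot: [[-0.322, 0.947, 0.0], [0.947, 0.322, -0.0], [-0.0, -0.0, -1.0]]
force: [1.7, -4.0, 1.2]
gripper_width: 0.585
finger_force: 2.4
```

Run:
```python
from h import *
s=env.sense();print(s["time_s"],s["eef_pos"],s["force"]);print(core("pics/w7.png"))
t=np.array(s["eef_pos"])[:2];p=t+46*np.array([-.33,.945]);print("pred",p,G[1](p))
```

```text
10.9333 [540.97661663 -22.10288524 -16.43551843] [ 1.72370101 -3.95350853  1.187328  ]
((251, 151, 124), array([  135,    30,   239,   202, 40007], dtype=int32), array([525.9,  24.7]), array([ 60.1, -41.4]))
pred [525.79661663  21.36711476] [ 60.4 -44.7]
```

Close to the beam now, so I'll continue in small steps until the force rises.

{"fn": "move_arm", "kwargs": {
  "commands": "5 -0.03 0.19 0 0;5 0 0 0 0"
}}

```text
time_s: 11.15
eef_pos: [540.6, -20.2, -16.4]
tcp_rot: [[-0.322, 0.947, -0.0], [0.947, 0.322, -0.0], [-0.0, -0.0, -1.0]]
force: [0.9, -5.3, 1.2]
gripper_width: 0.582
finger_force: 2.5
```

{"fn": "move_arm", "kwargs": {
  "commands": "5 -0.03 0.19 0 0;5 0 0 0 0"
}}

```text
time_s: 11.32
eef_pos: [540.3, -18.3, -16.4]
tcp_rot: [[-0.322, 0.947, -0.0], [0.947, 0.322, -0.0], [-0.0, -0.0, -1.0]]
force: [0.5, -4.8, 1.8]
gripper_width: 0.586
finger_force: 2.5
```

{"fn": "move_arm", "kwargs": {
  "commands": "5 -0.03 0.19 0 0;5 0 0 0 0"
}}

```text
time_s: 11.48
eef_pos: [540.2, -17.3, -16.4]
tcp_rot: [[-0.323, 0.946, 0.0], [0.946, 0.323, -0.002], [-0.002, -0.001, -1.0]]
force: [0.9, -7.7, 1.6]
gripper_width: 0.584
finger_force: 4.0
```

{"fn": "move_arm", "kwargs": {
  "commands": "5 0.02 0.15 0 0;5 0 0 0 0;5 0 0 0 0"
}}

```text
time_s: 11.73
eef_pos: [540.2, -17.2, -16.4]
tcp_rot: [[-0.324, 0.946, -0.0], [0.946, 0.324, -0.004], [-0.004, -0.002, -1.0]]
force: [0.4, -12.3, 1.9]
gripper_width: 0.584
finger_force: 6.0
```

Run:
```python
from h import *
s=env.sense();print(s["time_s"],s["eef_pos"],s["force"]);print(core("pics/w8.png"))
```

```text
11.7333 [540.22844876 -17.18344464 -16.36899306] [  0.40556403 -12.2903111    1.90447711]
((250, 151, 124), array([  135,    31,   238,   201, 39934], dtype=int32), array([524.9,  29.7]), array([ 58.4, -36.6]))
```

The core is against the beam: force rises to 12 N with no further motion, at gauge x about 58. I'll withdraw, and check the height of the side table behind the jaw.

{"fn": "move_arm", "kwargs": {
  "commands": "5 0.1 -0.3 0 0;5 0.4 -1.2 0 0;5 0.6 -1.8 0 0;5 0 0 2.5 0;5 0 0 3 0;5 0 0 3 0;5 0 0 0.5 0;2 0 0 0 0;0 0 0 0 0"
}}

```text
time_s: 12.53
eef_pos: [550.4, -47.2, 72.6]
tcp_rot: [[-0.322, 0.947, -0.002], [0.947, 0.322, 0.001], [0.002, -0.001, -1.0]]
force: [0.3, 0.1, -0.6]
gripper_width: 0.31
finger_force: 0.0
```

Run:
```python
from h import *
def P(n):
    ci=camera_info(n);R=cv2.Rodrigues(np.array(ci["rvec"],float))[0];return np.array(ci["mtx"])@np.c_[R,np.array(ci["tvec"]).reshape(3)]
X=cv2.triangulatePoints(P("top"),P("side"),np.array([[248.],[135]]),np.array([[399.],[206]]));print("side table corner",(X[:3]/X[3]).ravel())
X=cv2.triangulatePoints(P("top"),P("side"),np.array([[248.],[25]]),np.array([[292.],[135]]));print("far corner?",(X[:3]/X[3]).ravel())
print(core("pics/w9.png"))
import pickle;pickle.dump(camera_info("wrist"),open("w9.pkl","wb"))
t=get_image("top");w=cv2.imread("pics/w9.png")
cv2.imwrite("pics/t9.png",np.hstack([cv2.resize(w,(480,360)),cv2.resize(t[125:245,190:290],(300,360),interpolation=cv2.INTER_CUBIC)]))
s=env.sense();print(s["time_s"],s["eef_pos"],s["force"])
```

```text
side table corner [911.04137097 -60.59707025 -65.9135473 ]
far corner? [752.51973898  49.84190566 229.63520949]
((248, 74, 78), array([  178,     0,   146,   152, 17684], dtype=int32), array([524.6,  27.8]), array([ 58.4, -38.5]))
12.6333 [549.37161495 -47.03652982  71.16001433] [ 0.0390978  -0.25936008 -0.67218645]
```

View pics/t9.png

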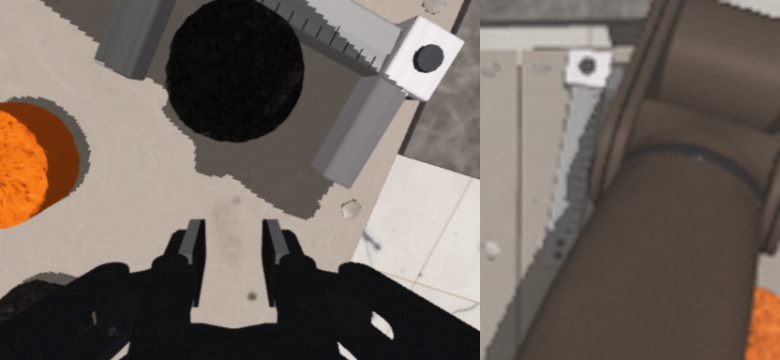

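The wrist view shows the core standing against the beam at (235,70) and clear of the fixed jaw. The sliding jaw's outer top edge runs from about (408,92) to (350,187) in this scaled picture.

Run:
```python
from h import *
import pickle
ci=pickle.load(open("w9.pkl","rb"))
k=512/480
q=ray("wrist",[[408*k,92*k],[350*k,187*k],[313*k,163*k]],40,ci);print(q.round(1),[G[1](p[:2]) for p in q])
print("standoff",G[0]((200,-36)),"tool turn to make x along gauge -x:",172.8-108.8)
```

```text
[[631.7  51.1  40. ]
 [622.8 -17.3  40. ]
 [592.8 -10.   40. ]] [array([161.8,  -1.9]), array([161.4, -70.9]), array([130.8, -67.5])]
standoff [665.4  12.5] tool turn to make x along gauge -x: 64.00000000000001
```

{"fn": "move_arm", "kwargs": {
  "commands": "0 1.15 0.6 0 6.4;0 1.15 0.6 0 6.4;0 1.15 0.6 0 6.4;0 1.15 0.6 0 6.4;0 1.15 0.6 0 6.4;0 1.15 0.6 0 6.4;0 1.15 0.6 0 6.4;0 1.15 0.6 0 6.4;0 1.15 0.6 0 6.4;0 1.15 0.6 0 6.4;0 0 0 0 0;0 0 0 0 0"
}}

```text
time_s: 13.63
eef_pos: [664.9, 12.7, 71.2]
tcp_rot: [[-0.992, 0.127, -0.004], [0.127, 0.992, 0.001], [0.004, 0.0, -1.0]]
force: [0.0, -0.0, 0.2]
gripper_width: -0.001
finger_force: 0.0
```

{"fn": "move_arm", "kwargs": {
  "commands": "0 0 0 -2 0;0 0 0 -2 0;0 0 0 -1.5 0;0 0 0 0 0"
}}

```text
time_s: 13.97
eef_pos: [661.7, 12.4, 13.2]
tcp_rot: [[-0.992, 0.127, -0.01], [0.127, 0.992, 0.001], [0.01, 0.0, -1.0]]
force: [-1.7, -0.3, -0.1]
gripper_width: -0.001
finger_force: 0.0
```

{"fn": "move_arm", "kwargs": {
  "commands": "0 0 0 -0.6 0;0 0 0 -0.6 0;0 0 0 -0.6 0;0 0 0 -0.6 0;0 0 0 0 0"
}}

```text
time_s: 14.38
eef_pos: [665.5, 12.4, -6.6]
tcp_rot: [[-0.992, 0.126, -0.002], [0.126, 0.992, 0.0], [0.002, 0.0, -1.0]]
force: [0.0, -0.6, 0.0]
gripper_width: 0.0
finger_force: 0.0
```

Run:
```python
from h import *
s=env.sense();t=np.array(s["eef_pos"]);print(s["time_s"],t,G[1](t[:2]),s["force"],s["gripper_width"])
b=get_image("side");a=cv2.imread("pics/side0.png")
print([(z,proj("side",[t[0],t[1],z])[0].round(0)) for z in(0,20,40)])
u,v=proj("side",[t[0],t[1],0])[0].round().astype(int);d=cv2.absdiff(a,b).max(2)
for y in range(v-30,v+6,2): print(y,''.join('#' if d[y,x]>40 else '.' for x in range(u-25,u+26)))
```

```text
14.3833 [665.46229157  12.36262412  -6.62814521] [200.1 -36.1] [ 0.00877144 -0.55975207  0.02917534] 8.850887061890698e-05
[(0, array([296., 196.])), (20, array([296., 190.])), (40, array([297., 184.]))]
166 .....................########......................
168 .....................##########....................
170 .....................############..................
172 .......................##########..................
174 .......................###########.................
176 ....####...###.........##########..................
178 ....###########..........#####.....................
180 .....##########..........####......................
182 ####..########...........####......................
184 .......########..........####......................
186 ........#######..........####......................
188 ...................................................
190 ...................................................
192 #####..............##..............................
194 ######............#####............................
196 ...####...........#######..........................
198 ...................................................
200 ...................................................
```

{"fn": "move_arm", "kwargs": {
  "commands": "0 0 0 -0.5 0;0 0 0 -0.5 0;0 -0.5 0.06 0 0;0 -0.5 0.06 0 0;0 -0.5 0.06 0 0;0 0 0 0 0"
}}

```text
time_s: 14.93
eef_pos: [649.9, 14.4, -15.6]
tcp_rot: [[-0.992, 0.125, -0.001], [0.125, 0.992, 0.0], [0.001, 0.0, -1.0]]
force: [0.8, 0.9, 0.4]
gripper_width: 0.0
finger_force: 0.0
```

{"fn": "move_arm", "kwargs": {
  "commands": "0 -0.3 0.04 0 0;0 -0.3 0.04 0 0;0 -0.3 0.04 0 0;0 -0.3 0.04 0 0;0 -0.3 0.04 0 0;0 -0.3 0.04 0 0"
}}

```text
time_s: 15.43
eef_pos: [633.5, 16.4, -15.2]
tcp_rot: [[-0.992, 0.126, 0.002], [0.126, 0.992, -0.0], [-0.002, 0.0, -1.0]]
force: [1.1, -0.6, -0.7]
gripper_width: 0.001
finger_force: 0.8
```

{"fn": "move_arm", "kwargs": {
  "commands": "0 -0.3 0.04 0 0;0 -0.3 0.04 0 0;0 -0.3 0.04 0 0;0 -0.3 0.04 0 0;0 -0.3 0.04 0 0;0 -0.3 0.04 0 0"
}}

```text
time_s: 15.93
eef_pos: [615.1, 18.9, -15.3]
tcp_rot: [[-0.992, 0.125, 0.0], [0.125, 0.992, -0.0], [-0.0, -0.0, -1.0]]
force: [1.3, -0.2, 1.2]
gripper_width: -0.001
finger_force: 0.8
```

{"fn": "move_arm", "kwargs": {
  "commands": "0 -0.25 0.03 0 0;0 -0.25 0.03 0 0;0 -0.25 0.03 0 0;0 -0.25 0.03 0 0;0 -0.25 0.03 0 0;0 -0.25 0.03 0 0"
}}

```text
time_s: 16.43
eef_pos: [601.2, 20.7, -15.2]
tcp_rot: [[-0.992, 0.126, 0.004], [0.126, 0.992, -0.0], [-0.004, 0.0, -1.0]]
force: [7.3, -0.1, -4.3]
gripper_width: 0.0
finger_force: 3.3
```

{"fn": "move_arm", "kwargs": {
  "commands": "0 -0.15 0.02 0 0;0 -0.15 0.02 0 0;0 -0.15 0.02 0 0;0 -0.15 0.02 0 0"
}}

```text
time_s: 16.77
eef_pos: [595.9, 21.4, -15.2]
tcp_rot: [[-0.992, 0.126, 0.005], [0.126, 0.992, -0.0], [-0.005, 0.0, -1.0]]
force: [5.4, -0.2, -2.2]
gripper_width: 0.001
finger_force: 2.9
```

Run:
```python
from h import *
s=env.sense();t=np.array(s["eef_pos"]);print(s["time_s"],t,G[1](t[:2]),s["force"])
ci=camera_info("wrist");w=get_image("wrist");cv2.imwrite("pics/w10.png",w)
```

```text
16.7667 [595.8664923   21.38484347 -15.18852379] [129.9 -35.9] [ 5.39314642 -0.23120503 -2.15573054]
```

Jaw is now pushing the core (5–7 N). I'll continue gently until the fixed jaw stops it.

{"fn": "move_arm", "kwargs": {
  "commands": "0 -0.15 0.02 0 0;0 -0.15 0.02 0 0;0 -0.15 0.02 0 0;0 0 0 0 0"
}}

```text
time_s: 17.15
eef_pos: [591.1, 22.0, -15.2]
tcp_rot: [[-0.992, 0.126, 0.004], [0.126, 0.992, -0.0], [-0.004, 0.0, -1.0]]
force: [4.4, 0.4, -2.0]
gripper_width: -0.0
finger_force: 2.5
```

{"fn": "move_arm", "kwargs": {
  "commands": "0 -0.12 0.02 0 0;0 -0.12 0.02 0 0;0 0 0 0 0"
}}

```text
time_s: 17.4
eef_pos: [588.8, 22.3, -15.2]
tcp_rot: [[-0.992, 0.126, 0.004], [0.126, 0.992, -0.0], [-0.004, 0.0, -1.0]]
force: [5.0, -1.1, -2.3]
gripper_width: -0.002
finger_force: 2.5
```

{"fn": "move_arm", "kwargs": {
  "commands": "0 -0.12 0.01 0 0;0 -0.1 0.01 0 0;0 0 0 0 0"
}}

```text
time_s: 17.65
eef_pos: [586.6, 22.6, -15.2]
tcp_rot: [[-0.992, 0.126, 0.004], [0.126, 0.992, -0.0], [-0.004, 0.0, -1.0]]
force: [5.4, 0.6, -1.1]
gripper_width: -0.002
finger_force: 2.6
```

{"fn": "move_arm", "kwargs": {
  "commands": "0 -0.1 0.01 0 0;0 -0.1 0.01 0 0;0 0 0 0 0"
}}

```text
time_s: 17.9
eef_pos: [586.5, 22.6, -15.1]
tcp_rot: [[-0.992, 0.126, 0.009], [0.126, 0.992, -0.001], [-0.009, 0.001, -1.0]]
force: [11.0, 0.3, -6.8]
gripper_width: -0.001
finger_force: 4.9
```

{"fn": "move_arm", "kwargs": {
  "commands": "0 -0.1 0.01 0 0;0 -0.05 0.01 0 0;0 0 0 0 0"
}}

```text
time_s: 18.15
eef_pos: [586.7, 22.6, -15.0]
tcp_rot: [[-0.992, 0.126, 0.014], [0.126, 0.992, -0.001], [-0.014, 0.001, -1.0]]
force: [13.7, 0.1, -9.3]
gripper_width: -0.001
finger_force: 6.8
```

{"fn": "move_arm", "kwargs": {
  "commands": "0 -0.1 0.01 0 0;0 0 0 0 0"
}}

```text
time_s: 18.32
eef_pos: [586.8, 22.6, -14.9]
tcp_rot: [[-0.992, 0.127, 0.017], [0.127, 0.992, -0.001], [-0.017, 0.001, -1.0]]
force: [17.1, -0.5, -12.3]
gripper_width: -0.002
finger_force: 8.1
```

Stopped: the force rises to 17 N with no motion, at the expected jaw position. I'll back off, lift and verify.

{"fn": "move_arm", "kwargs": {
  "commands": "0 0.5 -0.06 0 0;0 1 -0.12 0 0;0 1 -0.12 0 0;0 1 -0.12 0 0;0 0 0 3 0;0 0 0 4 0;0 0 0 4 0;0 0 0 4 0;0 -2 -3 0 -5;0 -2 -3 0 -5;0 0 0 0 0"
}}

```text
time_s: 19.23
eef_pos: [572.8, -44.3, 134.8]
tcp_rot: [[-0.954, 0.301, -0.003], [0.301, 0.954, -0.002], [0.003, -0.003, -1.0]]
force: [0.4, 0.8, -1.5]
gripper_width: -0.001
finger_force: 0.0
```

Run:
```python
from h import *
w=get_image("wrist");cv2.imwrite("pics/w11.png",w);print(core())
s=env.sense();print(s["time_s"],s["eef_pos"])
# compare others in side view
a=cv2.imread("pics/side0.png");b=get_image("side")
cv2.imwrite("pics/fin.png",np.hstack([cv2.resize(w,(480,360)),b[150:330,120:280].repeat(2,0).repeat(2,1)]))
```

```text
((315, 76, 60), array([  258,    18,   114,   118, 10528], dtype=int32), array([508.8,  27.5]), array([ 42.7, -40.8]))
19.3333 [574.48853751 -41.66536632 134.09481668]
```

Run:
```python
from h import *
w=cv2.imread("pics/w11.png");ci=camera_info("wrist")
# dark core (top+side), bright jaw mask extents along gauge axes at z=49/40
for nm,m,z in(("core",(w.max(2)<32),49),("bright",(w.min(2)>165),40)):
    m=(m*255).astype(np.uint8);m[240:]=0 if nm=="core" else m[240:]
    m=cv2.morphologyEx(m,cv2.MORPH_OPEN,np.ones((5,5)));n,l,s,c=cv2.connectedComponentsWithStats(m)
    for i in range(1,n):
        if s[i,4]>800: print(nm,s[i],c[i].round(),G[1](ray("wrist",c[i],z,ci)[0][:2]))
```

```text
core [  260    18   114   118 10529] [318.  77.] [ 44.8 -37.5]
core [   0   36   49  100 3367] [21. 91.] [  16.7 -252.7]
bright [287 253  39  36 974] [306. 270.] [201.7 -65.2]
```

The wrist measurement puts the core at gauge (43,-41), as wanted. A light nudge toward the beam will make sure that contact still holds.

{"fn": "move_arm", "kwargs": {
  "commands": "0 -2.5 -0.3 0 5;0 -2.5 -0.3 0 5;0 -2.4 -0.3 0 0;0 0 0 -3.5 0;0 0 0 -3.5 0;0 0 0 -3.5 0;0 0 0 -2.5 0;0 0 0 -1.5 0;0 0 0 0 0;0 0 0 0 0"
}}

```text
time_s: 20.22
eef_pos: [501.0, -49.0, -11.5]
tcp_rot: [[-0.992, 0.124, -0.003], [0.124, 0.992, 0.001], [0.003, 0.001, -1.0]]
force: [-0.7, -0.0, -0.2]
gripper_width: 0.004
finger_force: 0.0
```

{"fn": "move_arm", "kwargs": {
  "commands": "0 0.05 0.4 0 0;0 0.05 0.4 0 0;0 0.05 0.4 0 0;0 0.03 0.2 0 0;0 0 0 0 0"
}}

```text
time_s: 20.63
eef_pos: [504.1, -35.5, -9.6]
tcp_rot: [[-0.992, 0.124, 0.002], [0.124, 0.992, -0.0], [-0.002, -0.0, -1.0]]
force: [-0.2, -0.0, -1.1]
gripper_width: -0.004
finger_force: 0.0
```

{"fn": "move_arm", "kwargs": {
  "commands": "0 0.03 0.2 0 0;0 0.03 0.2 0 0;0 0 0 0 0"
}}

```text
time_s: 20.88
eef_pos: [504.1, -31.8, -10.4]
tcp_rot: [[-0.992, 0.125, 0.0], [0.125, 0.992, 0.0], [-0.0, 0.0, -1.0]]
force: [-0.2, 0.1, -0.0]
gripper_width: -0.0
finger_force: 0.0
```

{"fn": "move_arm", "kwargs": {
  "commands": "0 0.02 0.2 0 0;0 0.02 0.2 0 0;0 0 0 0 0"
}}

```text
time_s: 21.13
eef_pos: [504.4, -28.6, -10.5]
tcp_rot: [[-0.992, 0.124, -0.0], [0.124, 0.992, -0.002], [-0.0, -0.002, -1.0]]
force: [-0.5, -3.3, 0.0]
gripper_width: 0.001
finger_force: 1.7
```

{"fn": "move_arm", "kwargs": {
  "commands": "0 0.02 0.15 0 0;0 0.02 0.15 0 0;0 0 0 0 0"
}}

```text
time_s: 21.38
eef_pos: [504.8, -28.4, -10.1]
tcp_rot: [[-0.993, 0.122, -0.001], [0.122, 0.992, -0.007], [-0.0, -0.007, -1.0]]
force: [-2.7, -13.3, 1.0]
gripper_width: -0.001
finger_force: 6.9
```

{"fn": "move_arm", "kwargs": {
  "commands": "0 0.02 0.15 0 0;0 0.01 0.1 0 0;0 0 0 0 0"
}}

```text
time_s: 21.63
eef_pos: [505.8, -28.4, -9.5]
tcp_rot: [[-0.993, 0.121, 0.0], [0.121, 0.993, -0.011], [-0.002, -0.011, -1.0]]
force: [-3.8, -21.4, 1.3]
gripper_width: 0.002
finger_force: 10.8
```

The core was already hard against the beam: force climbs to 21 N with no motion. I'll withdraw, check the neighbours and hand in.

{"fn": "move_arm", "kwargs": {
  "commands": "0 -0.03 -0.3 0 0;0 -0.1 -1 0 0;0 -0.2 -2 0 0;0 0 -1 3 0;0 0 0 4 0;0 0 0 4 0;0 0 0 4 0;0 0 0 0 0"
}}

```text
time_s: 22.3
eef_pos: [507.5, -67.1, 149.2]
tcp_rot: [[-0.992, 0.126, 0.016], [0.126, 0.992, -0.004], [-0.017, -0.002, -1.0]]
force: [2.1, 0.1, 1.1]
gripper_width: 0.003
finger_force: 0.0
```

Run:
```python
from h import *
a=cv2.imread("pics/side0.png");b=get_image("side")
for nm,(x0,x1,y0,y1) in dict(tall=(232,270,214,253),caliper=(222,250,145,176),lying=(188,212,142,170)).items():
    print(nm,cv2.absdiff(a,b)[y0:y1,x0:x1].mean().round(1),end=' ')
    r=cv2.matchTemplate(b[y0-8:y1+8,x0-8:x1+8],a[y0:y1,x0:x1],cv2.TM_CCOEFF_NORMED);print(cv2.minMaxLoc(r)[1::2])
print(core("pics/w12.png"));s=env.sense();print(s["time_s"],s["qd"].round(3))
print(env.sign_off())
```

```text
tall 4.3 (0.9860715270042419, (8, 8))
caliper 5.6 (0.9926024675369263, (8, 8))
lying 3.9 (0.9967522025108337, (8, 8))
((359, 167, 55), array([ 306,  119,  109,  102, 8513], dtype=int32), array([504.7,  22.8]), array([ 39.3, -45.9]))
22.4 [ 0.002  0.046  0.068 -0.003 -0.001 -0.   ]
the job is handed in; nothing more can be done
None
```

The job is handed in at about 22 s, and no verdict came back: the flat core stopped firmly against both the beam and the fixed jaw, the sliding jaw is closed on it, and the tall core, lying core and caliper show no shift in the side view.

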